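# Set an instrument housing square in the setting jig

### The arm

A 7-joint arm with a two-finger parallel gripper is mounted at the origin on the work surface. World frame = base frame: x ahead of the robot, y to its left, z up, the work surface at z = 0. Lengths are in m, angles in rad, forces in N, time in s.
With the tool pointing down it reaches from about 0.425 to 1.025 m from the base axis. Payload 9.4 kg.
Tool frame: the origin (TCP) lies midway between the tips of the shut fingers; the grasp point (between the pads) lies 19 mm behind it; z points along the fingers, y is the line along which they close (so a half turn about z gives the same grasp; the last joint's range is limited). The gripper opens to 93 mm and grips with 3 to 60 N. Pads are 15 mm wide; open, the fingers measure 128 mm over their backs; the gripper's body (75 mm by 188 mm) begins 65 mm behind the grasp point.
Start: joints at [-1.213, 0.599, -0.003, 1.599, 0.002, 0.943, -0.08], TCP at [0.305, 0.658, 0.219] pointing down, gripper open.
Joint ranges: [-2.57, 2.57], [-0.35, 1.97], [-1.29, 1.29], [0.11, 2.56], [-1.05, 4.19], [0.11, 1.86], [-2.63, 2.63]. Speed limits (rad/s): [2.22, 2.22, 3.01, 3.01, 3.14, 3.14, 3.14].

### API

Orientations are given as a unit quaternion [x, y, z, w].
In Python, from station import monitor, imaging, workorder gives the robot as it stands.
- The arm moves only by the shell command python3 -m inch 'ROWS'. ROWS is JSON, a list of rows, each a list of 5 numbers: the finger opening in cm, from 0 to 9.3, then the shift along the tool's x, y, z in cm, then the turn about the tool's z in rad. A call has 1 to 8 rows; each row is the pose to reach, as a shift and turn from the pose commanded when the call began, along the tool's axes at that moment; what a row does not reach only later rows make up. A row lasts 1/10 s, in which the tool goes at most 50 mm and 8.59 degrees, less where a joint would pass 70% of its speed; a pose out of reach is approached as far as the arm can. A call with a gripper value outside its range is refused whole. The fingers move at their own pace and stop on an object; the grip force is fixed at half the most. Time passes only in rows, so rows that repeat a pose let the fingers close. It gives the time, the measured TCP pose, the force, the opening and the grip force at its end, in the units of the state.
- monitor.get_obs(): the state, without advancing time (a new reading comes with each control period).
- imaging.camera(name): name is "side" or "top" or "wrist"; returns the picture (400x640x3 uint8, red, green, blue); there is no depth.
- imaging.camera_model(name): a dict with "vfov" (degrees; the focal length in pixels is half the picture's height over the tangent of half this angle, whatever the lens; pixels are square), "cx", "cy" (the principal point, pixels), "xyz" and "attitude" of the camera in the world; the wrist camera has in their place "hand_eye" (4x4, takes a point from camera to tool coordinates, whose origin is the TCP and whose axes are the flange's). Camera axes: x right, y up, looking along -z (the intrinsics and any distortion apply to the point x, -y, -z); pixel columns grow to the right and rows downward; lengths in m; the calibration is good to about 2 mm. The wrist camera is an equidistant fisheye: a pixel r from the principal point sees the ray r / f radians off the axis. A picture is of the moment at which its call begins: read the wrist's pose just before it. camera_model takes no time and is no camera call.
- workorder.finish_job(): hands the job in; it is judged then, once.
The state is a dict: "clock": time; "joint_pos": joint angles; "joint_vel": joint speeds; "joint_torque": joint torques, N m; "position": TCP position; "tool_rot": TCP orientation; "contact_force": force on the tool from outside, world axes, zero at the start; "moment": the same for the moment, N m; "grip_width": opening from 0.0 (shut) to 1.0 (fully open); "gripper_force": force on a finger pad.
Only numpy, scipy, OpenCV 4.12 (cv2) and the standard library are available. Lean on these libraries where they do the work, as an engineer would, in place of code of your own. Each camera call takes 0.05 s, during which the arm holds its last target. There are 200 camera calls.

### The job

Push the grey instrument housing along the bench until its long side lies flat against the jig's long fence, and push the sliding jaw along the fence until the housing is held snugly, without gaps, between the jaw and the end block. Only push: do not lift or tip the housing, and leave the other things on the bench where they are.

Things in the scene. Friction and masses are not known exactly. Their poses are not given: they have to be found in the camera images.
- housing: the instrument housing: a loose grey die-cast box with an aluminium lid, a dark window, three black buttons and four corner screws; 90 mm along its x, 110 mm along its y, 42 mm high, 0.3 to 0.6 kg (3 to 8 N to slide); it stands flat on the bench. Origin: centre of its underside.
- jig: setting jig of 30 mm high aluminium bars fixed to the bare bench. Origin on the bench, on the fence's working face. Fence: long bar along jig y (-220 to +160 mm); working face x = 0 looks to -x, where the housing starts. End block at the fence's +y end: x -55 to 0, 22 mm thick, its face towards the housing is y = +125 mm. The housing slides on the bench itself.
- jaw (a joint): steel jaw block sliding along the fence, m: its front face (looks to +y) is at jig y = -0.110 + value. Starts 0 to 0.02, range 0 to 0.17, about 3 N of friction, stays where left. Block: jig x -60 to -1 mm, 90 mm long along y, 3 to 39 mm above the bench; its guide lies over the fence, up to jig x +28 mm, top 44 mm above the bench.
- jaw_back (a point): centre of the jaw block's back face (looks to jig -y), 21 mm above the bench, 90 mm behind its front face; axes as the jig's. The bench behind it, in front of the fence, is free.
- tape: bystander: white tape roll lying flat, ring 70 mm across, 18 mm high. Origin: on its underside, at the middle.
- gauge: bystander: black round dial gauge lying on its back, 60 mm across, 26 mm high, with a short brass stem. Origin: on its underside, at the middle.
- fitting: bystander: brass pipe fitting standing upright, 30 mm across, 42 mm high. Origin: on its underside, at the middle.
- wrench: bystander: wrench 170 mm long lying flat. Origin: at its underside.
- jar: bystander: white plastic jar, 48 mm across, 75 mm high. Origin: on its underside, at the middle.
- meter: bystander: orange multimeter lying flat, 160 x 80 x 42 mm. Origin: on its underside, at the middle.
- phone: bystander: black phone lying flat, 150 x 72 x 9 mm. Origin: on its underside, at the middle.
There are look-alikes about, which are no part of the job. What is meant by the housing is not blue or purple, and is the smaller of those in its own colour.

How it is judged:
By the outcome, as a careful person would: the job done as asked, in the order asked, and still so for the second after the job is handed in, with the robot touching nothing.
It also fails if it takes over 48 s, if anything falls off the work surface, if the arm or the gripper's body presses on something with over 40 N, if the wrist force passes 120 N, or if a joint passes its speed limit or range.

## Working session

There is one attempt and no reset: what is moved stays moved. The work goes in short steps, Python scripts to look and compute and a shell command to move; the robot and the scene stay as the last step left them, time stands still between calls to the robot, and variables do not carry over. Pictures are saved under pics/ and viewed, at most 10 in all, crops included, and the job is handed in when it is done.

```bash
ls; mkdir -p pics; python3 - <<'E'
from station import monitor, imaging
import cv2,json
o=monitor.get_obs();print({k:o[k] for k in('clock','position','tool_rot','contact_force','grip_width')})
for n in('top','side','wrist'):
    m=imaging.camera_model(n);print(n,m)
a=imaging.camera('top');b=imaging.camera('side')
cv2.imwrite('pics/top0.png',a[:,:,::-1]);cv2.imwrite('pics/side0.png',b[:,:,::-1])
E
```

```text
pics
{'clock': 0.0, 'position': array([0.30520782, 0.65710135, 0.21776827]), 'tool_rot': array([ 2.15671187e-01,  9.76465742e-01, -7.64153331e-04, -9.80380479e-05]), 'contact_force': array([ 0.0166982 , -0.66903582, -0.25471554]), 'grip_width': 0.999047791708104}
top {'vfov': 42.33558172680435, 'cx': 323.9405554490655, 'cy': 207.8803012991939, 'xyz': array([0.24016162, 0.02588006, 1.58867666]), 'attitude': array([ 0.04853493, -0.04951702, -0.6975771 ,  0.71314698])}
side {'vfov': 57.61388884139351, 'cx': 319.4688022803483, 'cy': 204.12867773795392, 'xyz': array([ 0.10179082, -0.65509682,  0.50183793]), 'attitude': array([ 0.48553693, -0.12379904, -0.22579449,  0.83543075])}
wrist {'vfov': 65.70646984690485, 'cx': 321.0557144056724, 'cy': 198.28165108203163, 'hand_eye': array([[ 1.15927814e-03,  9.56379602e-01,  2.92124483e-01,
         8.16376321e-02],
       [ 9.99998552e-01, -1.47254322e-03,  8.52492176e-04,
        -2.58788236e-04],
       [ 1.24547205e-03,  2.92123072e-01, -9.56379924e-01,
        -1.64857220e-01],
       [ 0.00000000e+00,  0.00000000e+00,  0.00000000e+00,
         1.00000000e+00]])}
```

View pics/top0.png

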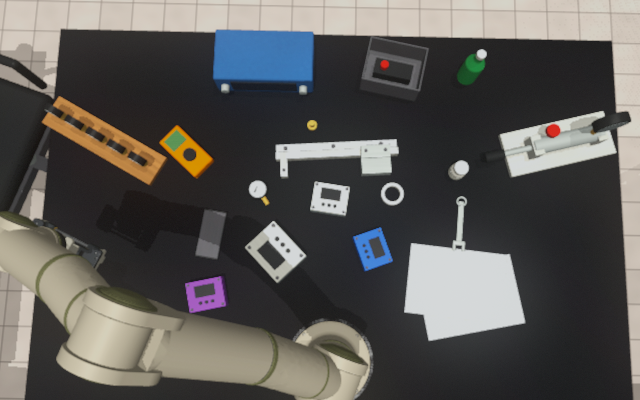

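View pics/side0.png

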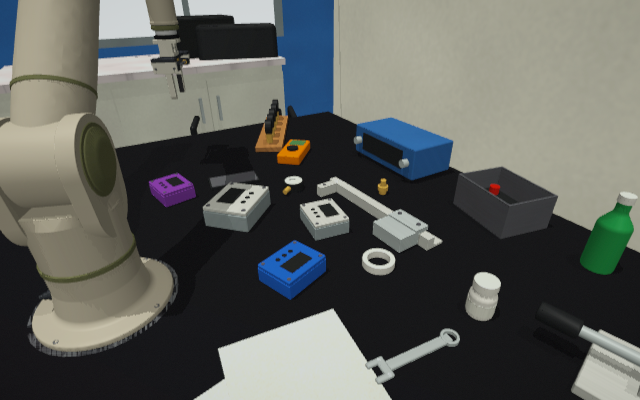

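The grey boxes are at top (330,198) and (275,251). The blue (373,249) and purple (206,294) ones are ruled out. The box at (330,198) is the smaller grey one, so it should be the housing. I'll confirm this with sizes and an enlarged crop.

```bash
cat > h.py <<'E'
import numpy as np,cv2
from scipy.spatial.transform import Rotation as R
from station import monitor, imaging
def ray(n,uv,pose=None):
    m=imaging.camera_model(n);f=200/np.tan(np.radians(m['vfov']/2))
    uv=np.atleast_2d(np.array(uv,float));d=(uv-[m['cx'],m['cy']])
    if n=='wrist':
        r=np.hypot(*d.T);t=r/f;k=np.where(r>0,np.sin(t)/np.maximum(r,1e-9),0)
        v=np.c_[d[:,0]*k,-d[:,1]*k,-np.cos(t)]
        p,q=pose;H=m['hand_eye'];Rt=R.from_quat(q)
        return p+Rt.apply(H[:3,3]),Rt.apply(v@H[:3,:3].T)
    v=np.c_[d[:,0]/f,-d[:,1]/f,-np.ones(len(d))]
    return m['xyz'],R.from_quat(m['attitude']).apply(v)
def onz(n,uv,z,pose=None):
    o,v=ray(n,uv,pose);return o+v*((z-o[2])/v[:,2])[:,None]
E
python3 - <<'E'
from h import *
a=cv2.imread('pics/top0.png')
c=cv2.resize(a[120:285,235:415],None,fx=4,fy=3.6,interpolation=cv2.INTER_CUBIC)
c=cv2.resize(a[125:275,235:415],None,fx=4,fy=4,interpolation=cv2.INTER_CUBIC)
cv2.imwrite('pics/crop0.png',c)
h=cv2.cvtColor(a,cv2.COLOR_BGR2HSV)
m=((h[:,:,2]>110)&(h[:,:,1]<60)).astype(np.uint8)
for cn in cv2.findContours(m,0,2)[0]:
    if cv2.contourArea(cn)<150:continue
    x,y,w,hh=cv2.boundingRect(cn)
    if not(230<x<420 and 120<y<290):continue
    r=cv2.minAreaRect(cn);b=cv2.boxPoints(r);p=onz('top',b,.04)
    print(np.round(r[0]),b.round(1).tolist(),p[:,:2].round(3).tolist(),np.linalg.norm(np.diff(p,axis=0),axis=1).round(3))
E
```

```text
[275. 251.] [[243.6999969482422, 246.8000030517578], [273.20001220703125, 219.60000610351562], [306.3999938964844, 255.5], [276.8999938964844, 282.79998779296875]] [[0.333, 0.264], [0.417, 0.178], [0.312, 0.075], [0.229, 0.161]] [0.12  0.148 0.119]
[455. 266.] [[385.0, 210.0], [500.0, 188.5], [525.0999755859375, 322.8999938964844], [410.0, 344.29998779296875]] [[0.454, -0.159], [0.528, -0.509], [0.128, -0.573], [0.06, -0.234]] [0.358 0.404 0.345]
[392. 193.] [[381.0, 182.0], [403.0, 182.0], [403.0, 204.0], [381.0, 204.0]] [[0.54, -0.146], [0.542, -0.213], [0.474, -0.213], [0.472, -0.147]] [0.067 0.068 0.067]
[330. 198.] [[309.3999938964844, 209.89999389648438], [314.0, 180.5], [350.1000061035156, 186.1999969482422], [345.3999938964844, 215.5]] [[0.449, 0.07], [0.54, 0.058], [0.525, -0.052], [0.435, -0.039]] [0.091 0.111 0.091]
[258. 188.] [[249.0, 180.0], [266.0, 180.0], [266.0, 197.0], [249.0, 197.0]] [[0.537, 0.256], [0.538, 0.205], [0.486, 0.203], [0.485, 0.254]] [0.052 0.053 0.052]
[337. 158.] [[274.3999938964844, 143.89999389648438], [397.6000061035156, 138.3000030517578], [399.1000061035156, 172.1999969482422], [275.8999938964844, 177.8000030517578]] [[0.652, 0.183], [0.678, -0.197], [0.572, -0.201], [0.546, 0.175]] [0.381 0.107 0.377]
```

View pics/crop0.png

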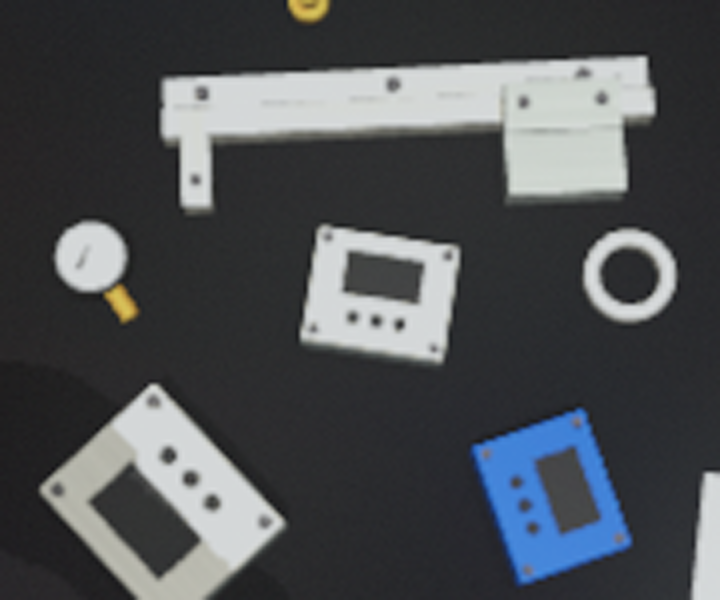

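Confirmed: the box at (330,198) measures 91 x 111 mm, which matches the housing. The other grey box is 120 x 148. Next I'll move the wrist camera over the scene.

```bash
python3 -m inch '[[5,-5,-6.5,0,0],[5,-20,-26,0,0],[5,-20,-26,0,0],[5,-20,-26,0,0],[5,-20,-26,0,0],[5,-20,-26,0,0],[5,-20,-26,0,0],[5,-20,-26,0,0]]'; python3 -m inch '[[5,-20.5,-27,-4,-0.5],[5,-20.5,-27,-4,-0.5],[5,-20.5,-27,-4,-0.5],[5,-20.5,-27,-4,-0.5],[5,-20.5,-27,-4,-0.5],[5,-20.5,-27,-4,-0.5],[5,-20.5,-27,-4,-0.5],[5,-20.5,-27,-4,-0.5]]'
python3 - <<'E'
from h import *
o=monitor.get_obs();print(o['position'],o['tool_rot'],o['clock'],abs(o['joint_vel']).max())
a=imaging.camera('wrist')[:,:,::-1];cv2.imwrite('pics/w1.png',a)
np.save('w1.npy',np.r_[o['position'],o['tool_rot']])
E
```

```text
clock: 0.9
position: [0.3782, 0.3328, 0.2187]
tool_rot: [0.218, 0.976, -0.001, 0.0]
contact_force: [-0.4, 0.4, -0.0]
grip_width: 0.543
gripper_force: 0.0
clock: 1.7
position: [0.4509, 0.001, 0.2593]
tool_rot: [-0.029, 1.0, -0.001, 0.001]
contact_force: [0.3, 0.9, 0.0]
grip_width: 0.536
gripper_force: 0.0
[0.45089239 0.00101057 0.25931538] [-2.86144361e-02  9.99589853e-01 -7.60321770e-04  8.72529877e-04] 1.7 0.11298494854754478
```

View pics/w1.png

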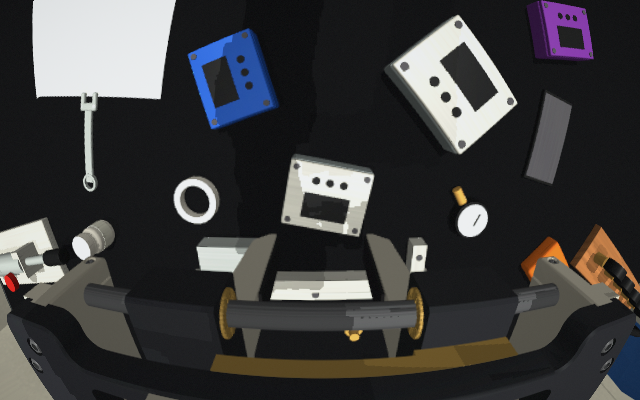

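```bash
python3 - <<'E'
from h import *
a=cv2.imread('pics/w1.png');s=np.load('w1.npy');pose=(s[:3],s[3:])
g=cv2.cvtColor(a,cv2.COLOR_BGR2GRAY)
for c in (285,320,350):print('w',c,[(r,int(g[r,c])) for r in range(262,302,2)])
t=cv2.cvtColor(cv2.imread('pics/top0.png'),cv2.COLOR_BGR2GRAY)
for c in (300,345):print('t',c,t[138:166,c].tolist())
print('jaw t rows',t[155:180,376].tolist());print('jaw t row165 cols',t[165,352:400].tolist())
print('endblk cols row170',t[170,274:296].tolist())
# housing in wrist
h=cv2.cvtColor(a,cv2.COLOR_BGR2HSV);m=((h[:,:,2]>90)&(h[:,:,1]<60)).astype(np.uint8)
for cn in cv2.findContours(m,0,2)[0]:
    if cv2.contourArea(cn)<300:continue
    b=cv2.approxPolyDP(cn,4,True)[:,0]
    x,y=b.mean(0)
    if 180<x<440 and 140<y<310:
        p=onz('wrist',b,.042,pose);print(b.tolist(),p[:,:2].round(4).tolist())
E
```

```text
w 285 [(262, 16), (264, 18), (266, 18), (268, 15), (270, 12), (272, 96), (274, 96), (276, 98), (278, 97), (280, 121), (282, 182), (284, 180), (286, 178), (288, 177), (290, 237), (292, 238), (294, 237), (296, 237), (298, 236), (300, 22)]
w 320 [(262, 14), (264, 15), (266, 14), (268, 17), (270, 26), (272, 95), (274, 97), (276, 96), (278, 95), (280, 86), (282, 178), (284, 177), (286, 177), (288, 176), (290, 233), (292, 232), (294, 235), (296, 236), (298, 236), (300, 80)]
w 350 [(262, 22), (264, 23), (266, 22), (268, 23), (270, 74), (272, 113), (274, 115), (276, 114), (278, 114), (280, 137), (282, 237), (284, 237), (286, 237), (288, 236), (290, 235), (292, 221), (294, 237), (296, 237), (298, 221), (300, 24)]
t 300 [41, 42, 43, 43, 40, 117, 195, 214, 215, 214, 214, 214, 204, 208, 214, 214, 214, 215, 214, 202, 156, 113, 80, 42, 44, 45, 42, 45]
t 345 [44, 45, 44, 141, 200, 215, 215, 215, 214, 215, 198, 204, 214, 214, 214, 215, 214, 203, 157, 108, 74, 45, 45, 46, 47, 47, 48, 48]
jaw t rows [212, 214, 183, 190, 206, 208, 208, 208, 209, 208, 207, 208, 210, 211, 211, 210, 210, 197, 147, 100, 73
[... 813 characters left out ...]
, [254, 239], [248, 247], [236, 247], [238, 238], [204, 238], [196, 247], [200, 269], [231, 271], [238, 299], [253, 300]] [[0.5417, -0.0571], [0.55, -0.0865], [0.5631, -0.0955], [0.5646, -0.113], [0.5503, -0.1094], [0.5549, -0.1608], [0.5707, -0.175], [0.6076, -0.1727], [0.6051, -0.1231], [0.6552, -0.1158], [0.6541, -0.0919]]
[[191, 177], [176, 187], [174, 205], [187, 221], [202, 223], [216, 210], [218, 196], [208, 180]] [[0.4664, -0.1743], [0.4816, -0.1985], [0.5081, -0.2041], [0.5308, -0.1853], [0.5319, -0.1619], [0.5111, -0.1395], [0.491, -0.1357], [0.4695, -0.1492]]
[[292, 158], [281, 221], [358, 236], [373, 174]] [[0.4355, -0.0372], [0.5207, -0.0492], [0.5364, 0.0552], [0.4498, 0.0663]]
```

```bash
python3 - <<'E'
from h import *
s=np.load('w1.npy');pose=(s[:3],s[3:])
P=lambda *a:print(a[0],onz(*a[1:])[:,:2].round(4).tolist())
P('fence bottom w','wrist',[[285,271.2],[320,270.6],[350,269.7]],0,pose)
P('fence top w','wrist',[[285,280.3],[320,281],[350,280]],.03,pose)
P('fence front top t','top',[[300,157.6],[345,155.6]],.03)
P('fence bottom t','top',[[300,160.3],[345,158.2]],.0)
P('fence back t','top',[[300,143],[345,141]],.03)
P('jaw sides/near t','top',[[360.8,165],[391,165],[376,172.8]],.039)
P('end block sides','top',[[279.7,170],[287.2,170]],.03)
P('housing w','wrist',[[292, 158], [281, 221], [358, 236], [373, 174]],.042,pose)
E
```

```text
fence bottom w [[0.6228, -0.0471], [0.6178, 0.0081], [0.6137, 0.0552]]
fence top w [[0.6209, -0.0439], [0.6183, 0.0083], [0.6143, 0.0529]]
fence front top t [[0.613, 0.1035], [0.6225, -0.0354]]
fence bottom t [[0.6115, 0.1047], [0.6214, -0.0367]]
fence back t [[0.6593, 0.1048], [0.6689, -0.0347]]
jaw sides/near t [[0.5918, -0.084], [0.5939, -0.1766], [0.5685, -0.1308]]
end block sides [[0.5725, 0.1648], [0.5731, 0.1417]]
housing w [[0.4355, -0.0372], [0.5207, -0.0492], [0.5364, 0.0552], [0.4498, 0.0663]]
```

Fence yaw is about +4.0° and the jig origin is about (0.618, 0.0195). The housing centre is about (0.487, 0.009) with yaw −7.5°. I'll go in behind its near long face.

```bash
python3 -m inch '[[5,2.4,1.75,5,0.1],[5,2.4,1.75,10,0.19],[5,2.4,1.75,15,0.19],[5,2.4,1.75,18.5,0.19],[5,2.4,1.75,18.5,0.19],[5,2.4,1.75,18.5,0.19]]'
python3 - <<'E'
from h import *
o=monitor.get_obs();print(o['position'],R.from_quat(o['tool_rot']).as_matrix().round(4))
E
```

```text
clock: 2.35
position: [0.4238, 0.0233, 0.0735]
tool_rot: [0.061, 0.998, -0.0, -0.002]
contact_force: [-0.3, 0.2, 1.5]
grip_width: 0.536
gripper_force: 0.0
[0.42378713 0.02332495 0.07349139] [[-9.924e-01  1.227e-01 -3.000e-03]
 [ 1.227e-01  9.924e-01 -1.000e-04]
 [ 3.000e-03 -4.000e-04 -1.000e+00]]
```

```bash
python3 -m inch '[[5,0.1,-0.4,2,0],[5,0.1,-0.4,4,0],[5,0.1,-0.4,5.7,0],[5,0.1,-0.4,5.7,0],[5,0.1,-0.4,5.7,0]]'
python3 - <<'E'
from h import *
o=monitor.get_obs();print(o['position'],R.from_quat(o['tool_rot']).as_matrix().round(4)[0])
cv2.imwrite('pics/s2.png',cv2.resize(imaging.camera('side')[120:270,200:460,::-1],None,fx=3,fy=3,interpolation=cv2.INTER_CUBIC))
E
```

```text
clock: 2.85
position: [0.4241, 0.017, 0.0227]
tool_rot: [0.062, 0.998, -0.003, 0.001]
contact_force: [-0.3, -0.6, -0.3]
grip_width: 0.537
gripper_force: 0.0
[0.42410022 0.0170349  0.02271325] [-9.923e-01  1.239e-01  8.000e-04]
```

View pics/s2.png

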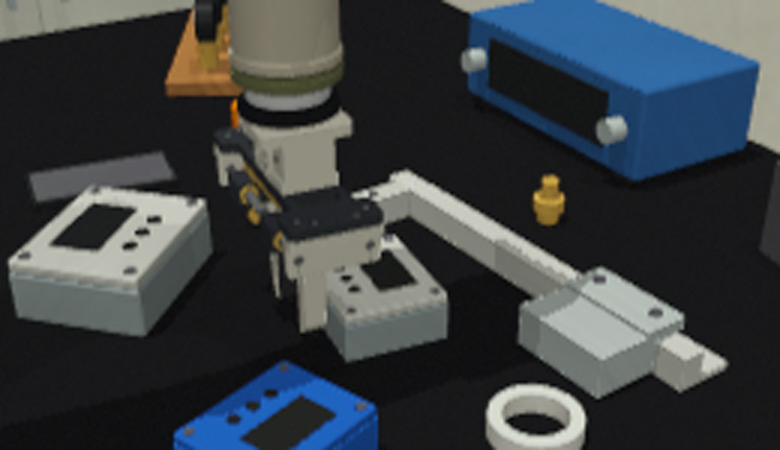

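```bash
python3 -m inch '[[5,-0.9,0.15,0.4,0],[5,-1.8,0.35,0.4,-0.03],[5,-2.7,0.5,0.4,-0.07],[5,-3.6,0.7,0.4,-0.11],[5,-4.5,0.9,0.4,-0.15],[5,-5.4,1.05,0.4,-0.18],[5,-6.3,1.25,0.4,-0.195],[5,-6.9,1.35,0.4,-0.195]]'
python3 - <<'E'
from h import *
o=monitor.get_obs();print(o['position'],R.from_quat(o['tool_rot']).as_matrix().round(4)[0],o['contact_force'])
t=imaging.camera('top')[:,:,::-1];w=imaging.camera('wrist')[:,:,::-1]
c=cv2.resize(t[120:220,250:420],None,fx=4,fy=4,interpolation=cv2.INTER_CUBIC);w=w[100:320,120:520]
c=c[:,:680];w=cv2.resize(w,(345,190));p=np.zeros((600,680,3),np.uint8);p[:400]=c;p[405:595,:345]=w
cv2.imwrite('pics/p3.png',p)
E
```

```text
clock: 3.7
position: [0.4918, 0.0214, 0.0166]
tool_rot: [-0.036, 0.999, -0.002, -0.004]
contact_force: [-5.8, -0.8, 5.3]
grip_width: 0.538
gripper_force: 3.4
[0.49177037 0.02137747 0.01662929] [-0.9974 -0.0714 -0.0068] [-5.82242921 -0.7707749   5.31212303]
```

View pics/p3.png

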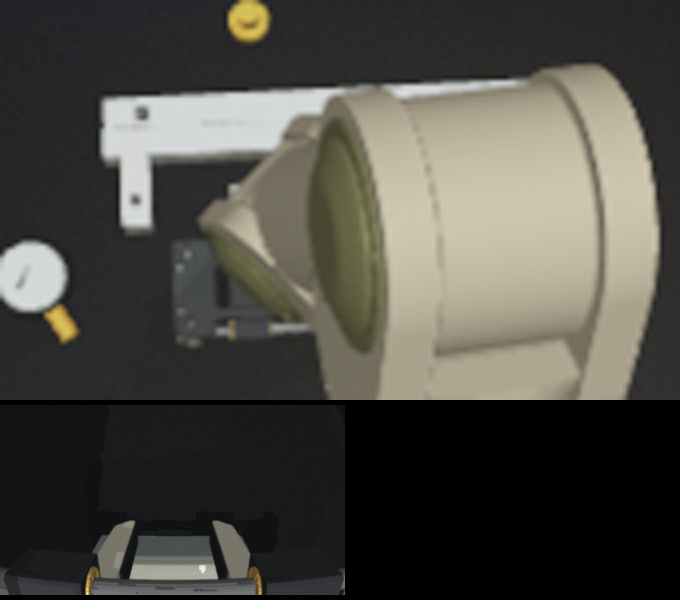

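The wrist view shows the near face square between both fingers, pushing at about 6 N. Carrying on towards the fence.

```bash
python3 -m inch '[[5,-0.4,0,0,0],[5,-0.8,0,0,0],[5,-1.2,0,0,0],[5,-1.6,0,0,0],[5,-1.9,0,0,0],[5,-2.1,0,0,0],[5,-2.2,0,0,0],[5,-2.2,0,0,0]]';python3 -m inch '[[5,-0.1,0,0,0],[5,-0.2,0,0,0],[5,-0.2,0,0,0]]'
```

```text
clock: 4.6
position: [0.5125, 0.0231, 0.016]
tool_rot: [-0.035, 0.999, -0.002, -0.004]
contact_force: [-5.2, -0.7, 5.1]
grip_width: 0.537
gripper_force: 3.1
clock: 4.9
position: [0.5145, 0.0233, 0.016]
tool_rot: [-0.036, 0.999, -0.002, -0.004]
contact_force: [-6.6, -0.6, 4.5]
grip_width: 0.541
gripper_force: 3.1
```

```bash
python3 -m inch '[[5,-0.1,0,0,0],[5,-0.2,0,0,0],[5,-0.3,0,0,0],[5,-0.3,0,0,0]]';python3 -m inch '[[5,-0.1,0,0,0],[5,-0.2,0,0,0],[5,-0.2,0,0,0]]'
```

```text
clock: 5.3
position: [0.5175, 0.0235, 0.016]
tool_rot: [-0.036, 0.999, -0.002, -0.004]
contact_force: [-6.4, -0.1, 5.1]
grip_width: 0.541
gripper_force: 3.2
clock: 5.6
position: [0.5186, 0.0235, 0.0159]
tool_rot: [-0.036, 0.999, -0.003, -0.005]
contact_force: [-8.4, 0.4, 6.3]
grip_width: 0.537
gripper_force: 4.3
```

```bash
python3 -m inch '[[5,-0.1,0,0,0],[5,-0.1,0,0,0]]';python3 -m inch '[[5,-0.15,0,0,0],[5,-0.15,0,0,0],[5,-0.15,0,0,0]]';python3 -m inch '[[5,-0.15,0,0,0],[5,-0.15,0,0,0],[5,-0.15,0,0,0]]'
```

```text
clock: 5.8
position: [0.5187, 0.0235, 0.0159]
tool_rot: [-0.036, 0.999, -0.003, -0.005]
contact_force: [-11.6, -0.2, 9.8]
grip_width: 0.538
gripper_force: 5.7
clock: 6.1
position: [0.5186, 0.0234, 0.0158]
tool_rot: [-0.036, 0.999, -0.003, -0.006]
contact_force: [-15.3, 0.8, 12.3]
grip_width: 0.538
gripper_force: 7.7
clock: 6.4
position: [0.5187, 0.0234, 0.0157]
tool_rot: [-0.036, 0.999, -0.003, -0.008]
contact_force: [-19.4, 0.8, 15.0]
grip_width: 0.538
gripper_force: 9.7
```

The housing is firmly on the fence: 19 N with no further motion. I'll back off, lift, move over behind the jaw and take a look.

```bash
python3 -m inch '[[5,1,0,0,0],[5,3,0,0,0],[5,3,0,-4,0],[5,3,0,-8,0],[5,3,0,-12,0],[5,3,0,-12,0]]'; python3 -m inch '[[0,-3,-5,0,0],[0,-6,-10,0,0],[0,-9.4,-15,0,0],[0,-9.4,-20,0,0],[0,-9.4,-26.3,0,0],[0,-9.4,-26.3,0,0],[0,-9.4,-26.3,0,0],[0,-9.4,-26.3,0,0]]'
python3 - <<'E'
from h import *
o=monitor.get_obs();print(o['position'],R.from_quat(o['tool_rot']).as_matrix().round(4)[0],o['contact_force'])
t=imaging.camera('top')[:,:,::-1];w=imaging.camera('side')[:,:,::-1]
cv2.imwrite('pics/t4.png',t);cv2.imwrite('pics/s4.png',w)
p=np.zeros((600,640,3),np.uint8);p[:300]=cv2.resize(t[110:222,200:440],(640,300),interpolation=cv2.INTER_CUBIC);p[300:]=cv2.resize(w[140:280,220:520],(640,300),interpolation=cv2.INTER_CUBIC)
cv2.imwrite('pics/p4.png',p)
E
```

```text
clock: 7.0
position: [0.4985, 0.0234, 0.1405]
tool_rot: [-0.035, 0.999, -0.001, 0.002]
contact_force: [-0.4, -0.2, 0.1]
grip_width: 0.538
gripper_force: 0.0
clock: 7.8
position: [0.6079, -0.2338, 0.1357]
tool_rot: [-0.034, 0.999, -0.002, -0.003]
contact_force: [0.2, 0.7, -0.3]
grip_width: 0.003
gripper_force: 0.0
[ 0.60787201 -0.23382791  0.13566313] [-0.9976 -0.0688 -0.005 ] [ 0.23544028  0.74183273 -0.30522717]
```

View pics/p4.png

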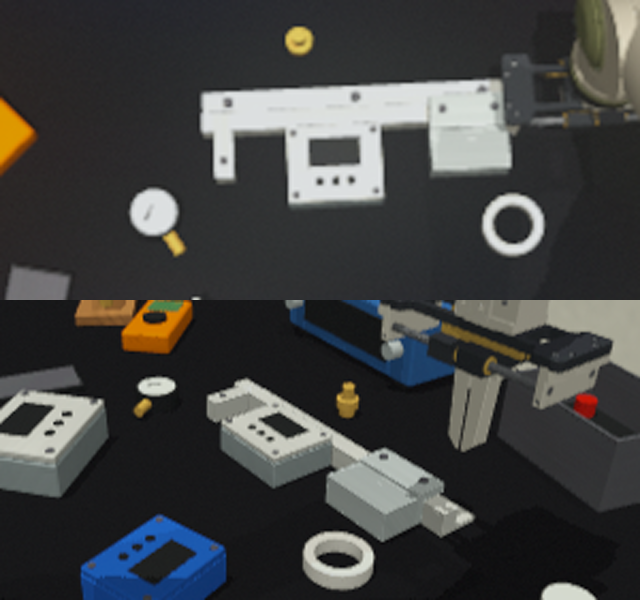

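The crop shows the housing flush on the fence. The fingers are shut and above the free bench behind the jaw. Descending, then pushing along +y.

```bash
python3 -m inch '[[0,0.2,0,3,0],[0,0.2,0,6,0],[0,0.2,0,9,0],[0,0.2,0,11.3,0],[0,0.2,0,11.3,0],[0,0.2,1.5,11.3,0],[0,0.2,3,11.3,0],[0,0.2,3,11.3,0]]'; python3 -m inch '[[0,0,0.5,0,0],[0,0,1,0,0],[0,0,1.5,0,0],[0,0,2,0,0],[0,0,2.6,0,0],[0,0,3.2,0,0],[0,0,3.8,0,0],[0,0,4.4,0,0]]'
```

```text
clock: 8.7
position: [0.6042, -0.1996, 0.0248]
tool_rot: [-0.038, 0.999, -0.001, -0.002]
contact_force: [0.5, 0.2, -0.6]
grip_width: 0.001
gripper_force: 0.0
clock: 9.5
position: [0.6, -0.1596, 0.023]
tool_rot: [-0.035, 0.999, -0.002, -0.003]
contact_force: [-0.0, -3.7, 3.3]
grip_width: 0.005
gripper_force: 1.8
```

```bash
python3 -m inch '[[0,0,0.5,0,0],[0,0,1,0,0],[0,0,1.5,0,0],[0,0,2,0,0],[0,0,2.5,0,0],[0,0,3,0,0],[0,0,3.5,0,0],[0,0,4,0,0]]'; python3 -m inch '[[0,0,0.5,0,0],[0,0,1,0,0],[0,0,1.5,0,0],[0,0,2,0,0],[0,0,2.4,0,0],[0,0,2.8,0,0],[0,0,3.2,0,0],[0,0,3.4,0,0]]'
```

```text
clock: 10.3
position: [0.5973, -0.1215, 0.0229]
tool_rot: [-0.035, 0.999, -0.003, -0.003]
contact_force: [1.6, -7.9, 3.4]
grip_width: 0.009
gripper_force: 4.2
clock: 11.1
position: [0.595, -0.0875, 0.0228]
tool_rot: [-0.035, 0.999, -0.003, -0.003]
contact_force: [1.9, -8.3, 4.9]
grip_width: 0.006
gripper_force: 4.4
```

```bash
python3 -m inch '[[0,0,0.3,0,0],[0,0,0.6,0,0],[0,0,0.8,0,0],[0,0,0.8,0,0]]'; python3 -m inch '[[0,0,0.1,0,0],[0,0,0.2,0,0],[0,0,0.3,0,0],[0,0,0.3,0,0]]'; python3 - <<'E'
from h import *
t=imaging.camera('top')[:,:,::-1];w=imaging.camera('side')[:,:,::-1]
cv2.imwrite('pics/t5.png',t);cv2.imwrite('pics/s5.png',w)
p=np.zeros((600,640,3),np.uint8);p[:300]=cv2.resize(t[125:210,260:441],(640,300),interpolation=cv2.INTER_CUBIC);p[300:]=cv2.resize(w[160:250,280:472],(640,300),interpolation=cv2.INTER_CUBIC)
cv2.imwrite('pics/p5.png',p)
E
```

```text
clock: 11.5
position: [0.5944, -0.0794, 0.0228]
tool_rot: [-0.035, 0.999, -0.003, -0.003]
contact_force: [1.1, -7.2, 4.4]
grip_width: 0.004
gripper_force: 3.6
clock: 11.9
position: [0.5942, -0.0768, 0.0228]
tool_rot: [-0.035, 0.999, -0.003, -0.003]
contact_force: [1.6, -7.6, 5.3]
grip_width: 0.005
gripper_force: 4.2
```

View pics/p5.png

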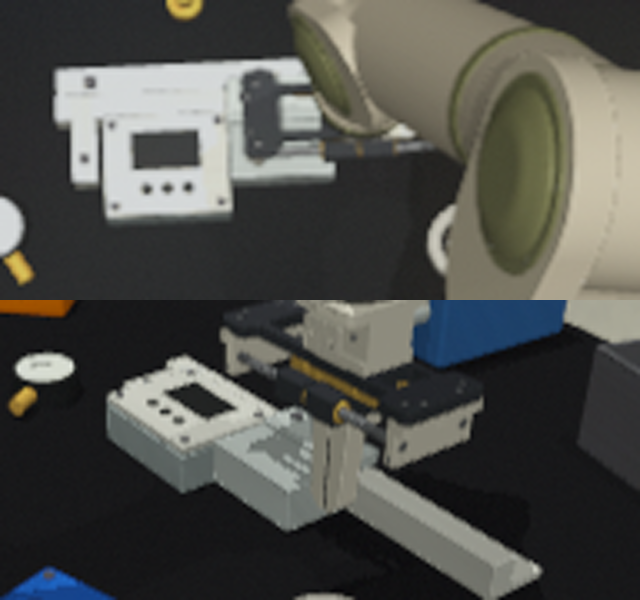

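The housing is nearly at the end block, still square, and the jaw is on it. Creeping on until the force rises.

```bash
python3 -m inch '[[0,0,0.1,0,0],[0,0,0.2,0,0],[0,0,0.2,0,0]]'; python3 -m inch '[[0,0,0.1,0,0],[0,0,0.2,0,0],[0,0,0.2,0,0]]';python3 -m inch '[[0,0,0.1,0,0],[0,0,0.2,0,0],[0,0,0.2,0,0]]'
```

```text
clock: 12.3
position: [0.5941, -0.0749, 0.0228]
tool_rot: [-0.035, 0.999, -0.003, -0.003]
contact_force: [2.1, -7.4, 4.9]
grip_width: 0.003
gripper_force: 4.2
clock: 12.6
position: [0.594, -0.0729, 0.0228]
tool_rot: [-0.035, 0.999, -0.003, -0.003]
contact_force: [1.8, -8.1, 5.5]
grip_width: 0.002
gripper_force: 4.2
clock: 12.9
position: [0.5939, -0.0717, 0.0228]
tool_rot: [-0.034, 0.999, -0.003, -0.003]
contact_force: [2.1, -11.1, 5.0]
grip_width: 0.004
gripper_force: 5.4
```

```bash
python3 -m inch '[[0,0,0.15,0,0],[0,0,0.15,0,0],[0,0,0.15,0,0]]'; python3 -m inch '[[0,0,0.15,0,0],[0,0,0.15,0,0],[0,0,0.15,0,0]]';python3 -m inch '[[0,0,0.2,0,0],[0,0,0.2,0,0],[0,0,0.2,0,0]]'
```

```text
clock: 13.2
position: [0.5938, -0.0717, 0.0228]
tool_rot: [-0.034, 0.999, -0.004, -0.003]
contact_force: [2.5, -13.9, 6.2]
grip_width: 0.004
gripper_force: 7.3
clock: 13.5
position: [0.5938, -0.0716, 0.0229]
tool_rot: [-0.033, 0.999, -0.005, -0.003]
contact_force: [3.7, -16.9, 6.0]
grip_width: 0.006
gripper_force: 9.2
clock: 13.8
position: [0.5937, -0.0715, 0.0229]
tool_rot: [-0.032, 0.999, -0.006, -0.003]
contact_force: [3.8, -23.0, 6.9]
grip_width: 0.006
gripper_force: 11.7
```

Firm stop at 23 N. Backing off and checking for gaps.

```bash
python3 -m inch '[[0,0,-1,0,0],[0,0,-4,0,0],[0,0,-4,-4,0],[0,0,-4,-8,0],[0,0,-4,-12,0],[0,0,-8,-12,0],[0,0,-13,-12,0],[0,0,-13,-12,0]]'; python3 - <<'E'
from h import *
o=monitor.get_obs();print(o['position'])
t=imaging.camera('top')[:,:,::-1];w=imaging.camera('side')[:,:,::-1]
cv2.imwrite('pics/t6.png',t);cv2.imwrite('pics/s6.png',w)
p=np.zeros((600,640,3),np.uint8);p[:300]=cv2.resize(t[130:200,265:414],(640,300),interpolation=cv2.INTER_CUBIC);p[300:]=cv2.resize(w[165:235,300:449],(640,300),interpolation=cv2.INTER_CUBIC)
cv2.imwrite('pics/p6.png',p)
E
```

```text
clock: 14.6
position: [0.6019, -0.2006, 0.1422]
tool_rot: [-0.031, 0.999, -0.003, -0.003]
contact_force: [-0.6, 1.0, -0.6]
grip_width: 0.006
gripper_force: 0.0
[ 0.60193297 -0.20059311  0.14222697]
```

View pics/p6.png

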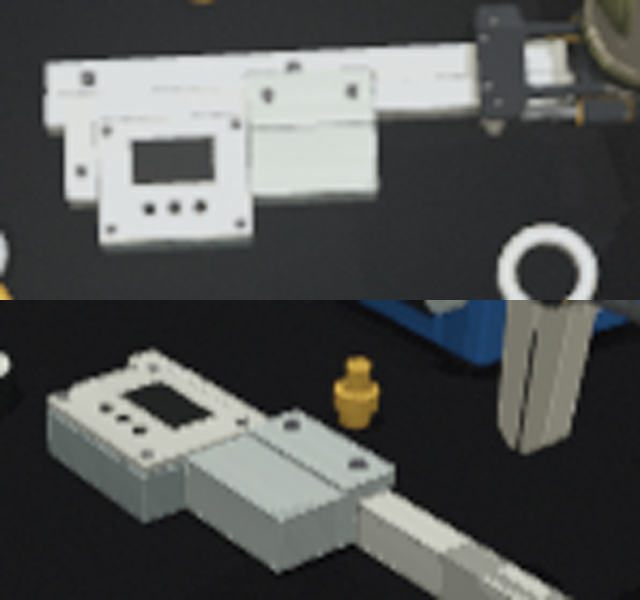

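No visible gap. As a check, I'll touch the near face again with two fingers. Contact at the earlier jig x of −0.0988 means it is still flush with the fence.

```bash
python3 -m inch '[[5,4,3,0,-0.008],[5,8,7,0,-0.008],[5,10.1,11.5,0,-0.008],[5,10.1,16.5,0,-0.008],[5,10.1,21.5,0,-0.008],[5,10.1,26,0,-0.008],[5,10.1,28.8,0,-0.008],[5,10.1,28.8,0,-0.008]]'; python3 -m inch '[[5,0,0,4,0],[5,0,0,8,0],[5,0,0,12,0],[5,0,0,12.4,0],[5,0,0,12.4,0]]'
```

```text
clock: 15.5
position: [0.4805, 0.0935, 0.1427]
tool_rot: [-0.044, 0.999, -0.0, -0.003]
contact_force: [-0.5, -0.1, -0.8]
grip_width: 0.538
gripper_force: 0.0
clock: 16.0
position: [0.4801, 0.0867, 0.0181]
tool_rot: [-0.04, 0.999, -0.002, -0.004]
contact_force: [0.1, -0.1, 0.3]
grip_width: 0.54
gripper_force: 0.0
```

```bash
python3 -m inch '[[5,-1,0,0,0.01],[5,-2,0,0,0.01],[5,-3,0,0,0.01],[5,-3,0,0,0.01],[5,-3,0,0,0.01]]'; python3 -m inch '[[5,-0.1,0,0,0],[5,-0.2,0,0,0],[5,-0.3,0,0,0],[5,-0.3,0,0,0]]'; python3 -m inch '[[5,-0.1,0,0,0],[5,-0.2,0,0,0],[5,-0.2,0,0,0]]'
```

```text
clock: 16.5
position: [0.5119, 0.0883, 0.0188]
tool_rot: [-0.034, 0.999, -0.002, -0.002]
contact_force: [-0.6, -0.1, -0.2]
grip_width: 0.539
gripper_force: 0.0
clock: 16.9
position: [0.5142, 0.0888, 0.0183]
tool_rot: [-0.034, 0.999, -0.002, -0.003]
contact_force: [-1.3, 0.1, 0.5]
grip_width: 0.542
gripper_force: 0.1
clock: 17.2
position: [0.5142, 0.0887, 0.0182]
tool_rot: [-0.035, 0.999, -0.002, -0.004]
contact_force: [-6.9, 0.6, 5.3]
grip_width: 0.536
gripper_force: 3.3
```

```bash
python3 -m inch '[[5,-0.2,0,0,0],[5,-0.4,0,0,0],[5,-0.4,0,0,0],[5,-0.4,0,0,0]]'; python3 -m inch '[[5,1,0,0,0],[5,3,0,0,0],[5,3,0,-5,0],[5,3,0,-10,0],[5,3,0,-15,0],[5,3,0,-15,0],[5,3,0,-15,0]]'
```

```text
clock: 17.6
position: [0.5143, 0.0886, 0.018]
tool_rot: [-0.035, 0.999, -0.003, -0.007]
contact_force: [-17.7, 2.7, 12.2]
grip_width: 0.541
gripper_force: 9.0
clock: 18.3
position: [0.492, 0.0874, 0.1696]
tool_rot: [-0.034, 0.999, -0.002, -0.001]
contact_force: [0.1, 1.0, -0.3]
grip_width: 0.538
gripper_force: 0.0
```

The housing didn't move under 18 N and contact came at the same jig x (−0.0987), so it is flush and the arm is clear. Handing in.

```bash
python3 -c "
from station import workorder
print(workorder.finish_job())"
```

```text
the job is handed in; nothing more can be done
None
```

The job is handed in at about 18 s: the housing lies flat against the fence, held between the jaw and the end block with no visible gap, the other bench items were left alone, and the hand-in returned no verdict.

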